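# Re-zero the filter selector and click it to the fifth position

## Task

The microscope's filter wheel has lost count. With a fingertip, push the lever selector on the white console anticlockwise until it rests in its first position at the end stop, then push it clockwise exactly four clicks, so that it rests in its fifth position, and only then press the round push button fully down and let it come up again. Push gently, do not pinch the lever, and leave the trim knob and everything else where it is.

Things in the scene. Friction and masses are not known exactly. Their poses are not given: they have to be found in the camera images.
- console: white desk console of the microscope's filter wheel, fixed: 200 mm deep (x), 340 wide (y), flat top 60 mm above the table. Origin: centre of its underside; x points to its far edge, y left, z up. Place and yaw vary. On top: lever selector (axis x 0, y +70 mm), push button (x -35, y -110) and a small round trim knob (x +60, y -135; 26 mm across, 18 high).
- selector (a joint): angle of the lever selector, rad, clockwise from above. 8 click positions 30 degrees (0.5236) apart: 0 the first, at the anticlockwise stop, 3.665 the eighth; it can go 0.07 beyond either. About 2 to 4 N at the lever's end carries it over a crest, midway between positions; it then snaps into the next. Left alone it rests within 0.05 of a position.
- first_tick (a point): outer end of the longest of the eight white ticks around the dial, on the console's top, 68 mm from the selector's axis. The ticks mark the click positions; this one is the first, to the left and slightly towards the robot: 105 degrees anticlockwise from the console's x axis. At selector angle q the lever points 105 degrees minus q anticlockwise from that axis.
- lever (a point): black finger bar of the selector. Origin: on its vertical axis, level with the console's top; x along the bar to its pointing end, z up. 12 mm wide, from 4 mm behind the axis to 54 mm ahead, 9 to 36 mm above the console; round hub 26 mm across on the axis. Turns on a disc 60 mm across, top 9 mm above the console. Push it sideways near the end; pinching or over 30 N fails.
- lever_end (a point): top of the pointing end of the lever: 54 mm from the axis, 36 mm above the console's top
- apply (a joint): travel of the push button in m: 0 released, 0.006 fully down; a spring takes about 4 N to push it fully down and returns it
- apply_top (a point): centre of the top of the round grey push button (30 mm across, in a black housing) at the console's right, nearer the robot; pressed straight down
- trim_mark (a point): mark on the rim of the small round trim knob at the console's far right corner; leave it alone
- objective: brass microscope objective standing upright on the console, 30 mm across, 42 mm high; origin at its foot. Leave it alone.
- lens_cap: black lens cap lying on the console, 28 mm across, 12 mm high; origin at its underside. Leave it alone.
- jar: amber glass jar with a black cap on the table left of the console, 66 mm across, 85 mm high; origin at its foot. Leave it alone.
- tape: roll of paper tape lying on the table right of the console, 100 mm across, 18 mm high; origin at its underside. Leave it alone.
- dish: glass dish on the table right of the console, nearer the robot than the tape, 90 mm across, 18 mm high; origin at its underside. Leave it alone.
- slide_box: flat grey and white slide box behind the console, 85 x 100 x 33 mm; origin at the centre of its underside. Leave it alone.
- driver: screwdriver with a black handle lying behind the console, 160 mm long. Leave it alone.

How it is judged:
On the way, in this order (a step that is already met when the one before it is completed fails the run):
1. the selector rests in its first position, at the anticlockwise stop (value of joint selector below 0.15 rad), for 0.2 s.
2. the selector rests in its fifth position, four clicks clockwise (value of joint selector between 1.944 and 2.244 rad), for 0.3 s.
3. the button is pressed down with the selector in its fifth position (all of step 2 and value of joint apply above 0.0045 m), for 0.05 s.
At the end, for the whole second after the job is handed in: The selector rests within 0.15 rad of its fifth position (2.094 rad), the button is up again (less than 1.5 mm down), the loose things are within 15 mm of where they stood and the trim knob's mark within 6 mm (all of step 2 and value of joint apply below 0.0015 m and velocity of joint selector between -0.1 and 0.1 rad/s and distance of each of objective, lens_cap, jar, tape, dish, slide_box, driver from where it was at the start of the episode below 0.015 m and distance of trim_mark from where it was at the start of the episode below 0.006 m); the robot touches nothing.
It fails at once if the button is pressed while the selector is not in its fifth position (value of joint apply above 0.003 m and not (value of joint selector between 1.894 and 2.294 rad)).
It fails at once if the lever is pinched or pushed with more than 30 N (contact force between the fingers and selector above 30 N).
It fails at once if a bystander or the trim knob is moved, or a loose thing is lifted (not (distance of each of objective, lens_cap, jar, tape, dish, slide_box, driver from where it was at the start of the episode below 0.015 m and distance of trim_mark from where it was at the start of the episode below 0.006 m)).
It also fails if it takes over 67 s, if anything falls off the work surface, if the arm or the gripper's body presses on something with over 40 N, if the wrist force passes 120 N, or if a joint passes its speed limit or range.

## Robot

A 7-joint arm with a two-finger parallel gripper is mounted at the origin on the work surface. World frame = base frame: x ahead of the robot, y to its left, z up, the work surface at z = 0. Lengths are in m, angles in rad, forces in N, time in s.
With the tool pointing down it reaches from about 0.425 to 0.875 m from the base axis. Payload 4.7 kg.
Tool frame: the origin (TCP) lies on the centre line of the jaws, within the pads' length; the fingertips stand 14 mm ahead of it and the grasp point (between the pads) lies 5 mm behind it; z points along the fingers, y is the direction in which the jaws open and shut (so a half turn about z gives the same grasp; the last joint's range is limited). The gripper opens to 87 mm and grips with 3 to 60 N. Pads are 19 mm wide; open, the fingers measure 117 mm over their backs; the gripper's body (75 mm by 190 mm) begins 51 mm behind the grasp point.
Start: joints at [1.286, 0.321, -0.07, 1.45, 0.023, 1.371, -0.057], TCP at [0.191, -0.621, 0.237] pointing down, gripper open.
Joint ranges: [-2.86, 2.86], [-0.3, 2.09], [-1.38, 1.24], [0.06, 2.45], [-1.56, 4.7], [0.09, 2.05], [-2.69, 2.69]. Speed limits (rad/s): [2.57, 2.57, 3.14, 3.14, 3.14, 3.14, 3.14].

## Interface

Orientations are given as a rotation vector (axis times angle).
In Python, from bench import ctrl gives the robot as it stands. The module is installed in compiled form; this text tells all that it offers.
- The arm moves only by the tool step_arm, never from a script. Its argument "plan" is a list of rows, each a list of 3 entries, a list of its own where there are three numbers: the turn, a rotation vector about the tool's x, y, z in rad, then the shift along the tool's x, y, z in m, then the closure in counts, from 0 (fully open) to 255 (shut). In form: [[[rx, ry, rz], [x, y, z], hand], ...]. A call has exactly 10 rows; each row is the pose to reach, as a shift and turn from the pose commanded when the call began, along the tool's axes at that moment; what a row does not reach only later rows make up. A row lasts 1/8 s, in which the tool goes at most 62.5 mm and 10.7 degrees, less where a joint would pass 70% of its speed; a pose out of reach is approached as far as the arm can. A call with a gripper value outside its range is refused whole. The fingers move at their own pace and stop on an object; "squeeze" is the grip in N (left out, the last holds). Time passes only in rows, so rows that repeat a pose let the fingers close, or fill a call up. It gives the time, the measured TCP pose, the force and the opening at its end, in the units of the state.
- ctrl.get_state(): the state, without advancing time (a new reading comes with each control period).
- ctrl.get_image(name): name is "scene" or "top"; returns the picture (480x640x3 uint8, red, green, blue); there is no depth.
- ctrl.calibration(name): a dict with "fov_y" (degrees; the focal length in pixels is half the picture's height over the tangent of half this angle, whatever the lens; pixels are square), "cx", "cy" (the principal point, pixels), "rvec" (rotation vector, rad) and "tvec" (3), from world to camera coordinates, as OpenCV has them. Camera axes: x right, y down, z forward; pixel columns grow to the right and rows downward; lengths in m; the calibration is good to about 2 mm. A picture is of the moment at which its call begins. calibration takes no time and is no camera call.
- ctrl.close_job(): hands the job in, once; it reports no verdict.
Trained networks look in the newest picture that a camera, given by its name, has taken for a name from the list of things; names that differ only in an ending like _2 or _b are one class to them, and where a whole thing is asked for, a point or a joint stands for the part that bears it (a point fixed in the world has none). Each returns a list of dicts, best first, with "score" (0 to 1); they miss things now and then, are a little off and sometimes report something else, mostly with a low value. They report only what shows in the picture. A call takes as long as a camera call.
- ctrl.cut_out(camera, label): "pixels" (480x640 bool, what is visible of it) and "rect" ([left, top, width, height] in pixels, round what is visible of it).
The state is a dict: "time": time; "joint_positions": joint angles; "qd": joint speeds; "joint_torque": joint torques, N m; "position": TCP position; "tool_rot": TCP orientation; "ft_force": force on the tool from outside, world axes, zero at the start; "torque": the same for the moment, N m; "grip_width": opening from 0.0 (shut) to 1.0 (fully open).
Only numpy, scipy, OpenCV 4.12 (cv2) and the standard library are available. Lean on these libraries where they do the work, as an engineer would, in place of code of your own. Each camera call takes 0.05 s, during which the arm holds its last target.

## Working session

There is one attempt and no reset: what is moved stays moved. The work goes in short steps, Python scripts to look and compute and a tool call to move; the robot and the scene stay as the last step left them, time stands still between calls to the robot, and variables do not carry over. Pictures are saved under pics/ and viewed, and the job is handed in when it is done.

Besides the shell and the picture viewer there is one more tool, called after "Call:" by a JSON object that holds its "op" and its "data", one argument or row to a line. step_arm: Moves the arm, as the interface text tells. Its arguments: {"type":"object","properties":{"plan":{"type":"array"},"squeeze":{"type":"number"}},"required":["plan"]}

```bash
mkdir -p pics; ls
python3 - <<'E'
from bench import ctrl
import cv2
s=ctrl.get_state(); print({k:(v if not hasattr(v,'round') else v) for k,v in s.items()})
for n in("scene","top"):
    im=ctrl.get_image(n); cv2.imwrite(f"pics/{n}0.png",im[:,:,::-1]); print(ctrl.calibration(n))
E
```

```text
pics
{'time': 0.0, 'joint_positions': array([ 1.28612334,  0.32182452, -0.07005645,  1.45172163,  0.02259882,
        1.37077255, -0.0568958 ]), 'qd': array([-0.00038254, -0.00239567, -0.0005762 ,  0.00096783, -0.00022838,
       -0.00056682, -0.00021959]), 'joint_torque': array([ 5.80588294e-04, -4.91288424e+01, -4.03676005e-01, -3.12530673e+01,
       -6.37987931e-02,  4.37390408e-02,  1.95732950e-04]), 'position': array([ 0.1911039 , -0.62070694,  0.23543686]), 'tool_rot': array([-3.10472333e+00, -4.67298812e-01,  6.19097726e-04]), 'ft_force': array([-0.26897619, -0.13948699, -0.29322636]), 'torque': array([0.02553947, 0.01669933, 0.02964792]), 'grip_width': 0.9957038819355419}
{'fov_y': 43.10630347105408, 'cx': 321.02228438608626, 'cy': 238.26696827077416, 'rvec': array([ 1.24739211,  2.4611836 , -0.77693326]), 'tvec': array([ 0.35237866, -0.3217722 ,  1.39499955])}
{'fov_y': 44.422935344807435, 'cx': 319.46929377130743, 'cy': 232.46045406902851, 'rvec': array([ 2.10404678, -2.11920356,  0.23354626]), 'tvec': array([-0.02271726,  0.61053329,  1.17040629])}
```

View pics/scene0.png

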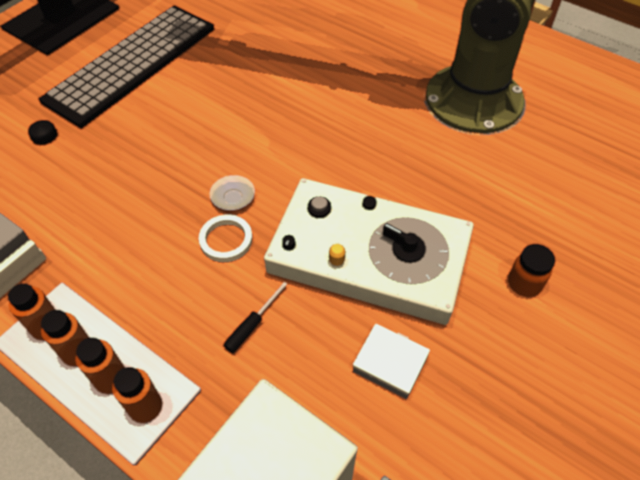

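View pics/top0.png

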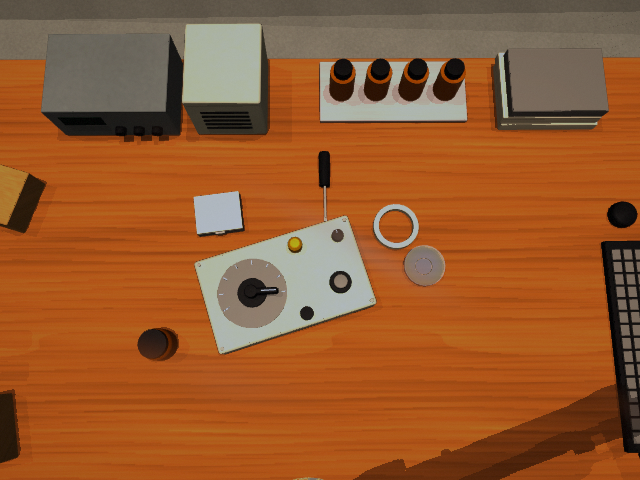

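```bash
cat > h.py <<'E'
import numpy as np,cv2
from bench import ctrl
from scipy.optimize import least_squares
def cal(n):
    c=ctrl.calibration(n); f=240/np.tan(np.radians(c['fov_y']/2))
    return np.array([[f,0,c['cx']],[0,f,c['cy']],[0,0,1]]),cv2.Rodrigues(np.array(c['rvec']))[0],np.array(c['tvec'])
def back(n,px,z):
    K,R,t=cal(n); px=np.atleast_2d(px).astype(float)
    d=(R.T@np.linalg.inv(K)@np.c_[px,np.ones(len(px))].T).T; C=-R.T@t
    return C+d*((z-C[2])/d[:,2])[:,None]
def proj(n,P):
    K,R,t=cal(n); q=(K@(R@np.atleast_2d(P).T+t[:,None])).T; return q[:,:2]/q[:,2:]
def con(x,y,yaw,P):
    P=np.atleast_2d(P);c,s=np.cos(yaw),np.sin(yaw)
    return np.c_[x+c*P[:,0]-s*P[:,1],y+s*P[:,0]+c*P[:,1],P[:,2]]
E
python3 - <<'E'
from h import *
for n in("top","scene"):
    im=cv2.imread(f"pics/{n}0.png"); 
    x,y,w,h=(180,200,210,165) if n=="top" else (255,170,225,160)
    cv2.imwrite(f"pics/{n}0z.png",cv2.resize(im[y:y+h,x:x+w],(w*3,h*3),interpolation=cv2.INTER_CUBIC))
tp=[(196,264),(346,217),(375,303),(221,353)]
sp=[(447,322-12),(267,271-8),(304,181),(472,221)]
for n,p in(("top",tp),("scene",sp)):
    P=back(n,p,.06);print(n,P.round(4).tolist(),P.mean(0),[np.linalg.norm(P[i]-P[i-1]).round(3) for i in range(4)])
for l in("lever","apply_top","console","objective","lens_cap","trim_mark"):
    for n in("top","scene"):
        for d in ctrl.cut_out(n,l)[:2]:
            ys,xs=np.nonzero(d['pixels']);print(l,n,round(d['score'],2),d['rect'],xs.mean().round(1),ys.mean().round(1))
            np.save(f"m_{n}_{l}.npy",d['pixels']) if d['score']>.5 else 0
E
```

```text
top [[0.5459, 0.2309, 0.06], [0.6448, -0.0838, 0.06], [0.4621, -0.1404, 0.06], [0.3636, 0.1738, 0.06]] [0.50412815 0.04512115 0.06      ] [np.float64(0.191), np.float64(0.33), np.float64(0.191), np.float64(0.329)]
scene [[0.5535, 0.2284, 0.06], [0.6586, -0.0719, 0.06], [0.4704, -0.1332, 0.06], [0.3642, 0.174, 0.06]] [0.51166728 0.04933682 0.06      ] [np.float64(0.197), np.float64(0.318), np.float64(0.198), np.float64(0.325)]
lever top 0.92 [239.1, 277.8, 40.0, 31.0] 254.4 292.3
lever top 0.74 [405.4, 243.6, 40.8, 40.7] 424.2 264.9
lever scene 0.81 [382.5, 223.9, 45.2, 38.7] 405.7 244.2
apply_top top 0.7 [331.9, 275.0, 13.7, 14.2] 340.8 280.8
apply_top scene 0.46 [310.7, 198.2, 15.1, 13.0] 319.9 204.1
console scene 0.86 [268.2, 181.8, 206.7, 144.5] 372.3 250.5
console scene 0.61 [363.7, 196.5, 8.6, 10.8] 369.5 202.5
objective top 0.45 [284.7, 235.8, 17.5, 17.7] 294.5 244.5
objective top 0.41 [301.1, 304.9, 10.9, 9.8] 306.5 312.2
objective scene 0.69 [326.2, 245.4, 23.7, 19.6] 337.0 254.4
lens_cap top 0.55 [301.4, 303.5, 12.5, 15.6] 306.7 312.3
lens_cap scene 0.6 [361.8, 195.1, 12.8, 15.5] 369.5 202.4
trim_mark scene 0.67 [279.8, 236.9, 13.7, 14.9] 288.8 242.3
```

View pics/top0z.png

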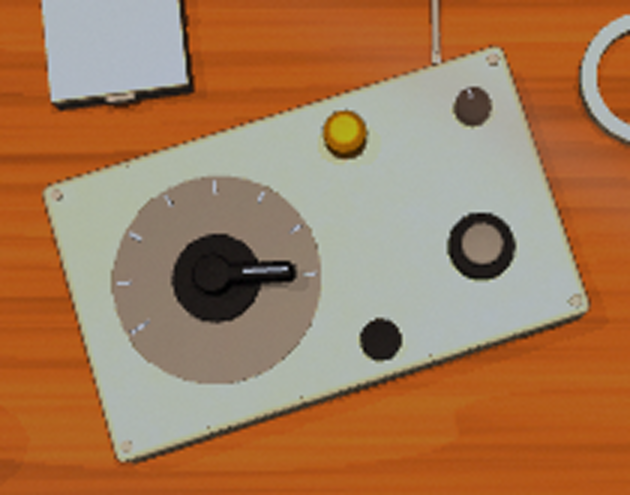

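View pics/scene0z.png

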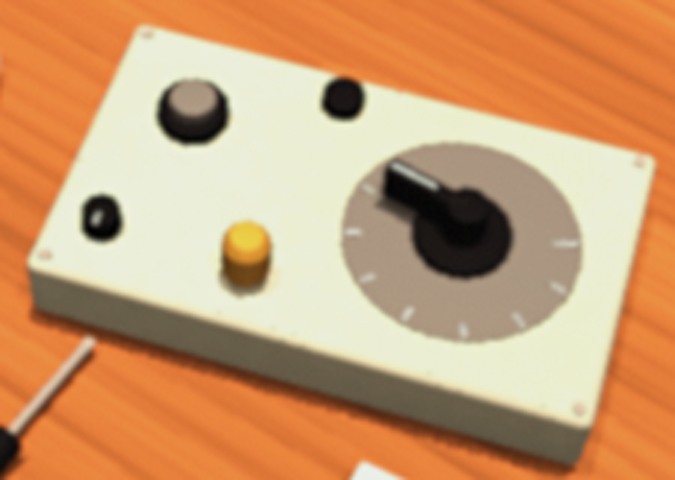

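```bash
cat >> h.py <<'E'
HW=np.array([[.1,.17,.06],[.1,-.17,.06],[-.1,-.17,.06],[-.1,.17,.06]])
def ticks(r): 
    a=np.radians(105-30*np.arange(8)); return np.c_[r*np.cos(a),.07+r*np.sin(a),.06+0*a]
E
python3 - <<'E'
from h import *
T=lambda p:[(180+a/3-1/3,200+b/3-1/3) for a,b in p]
S=lambda p:[(255+a/3-1/3,170+b/3-1/3) for a,b in p]
tc=T([(42,187),(501,46),(590,310),(123,463)]); sc=S([(588,432),(28,262),(138,24),(656,157)])
tt=T([(138,328),(124,283),(138,238),(169,202),(215,187),(261,197),(297,229),(309,274)])
st=S([(566,243),(559,288),(519,320),(463,330),(407,313),(368,278),(353,232),(369,188)])
def model(p,n): 
    P=np.r_[HW,ticks(p[3])]; return proj(n,con(*p[:3],P))
for use in(("top",),("scene",),("top","scene")):
    def res(p): return np.concatenate([(model(p,n)-np.array((tc+tt) if n=="top" else (sc+st))).ravel() for n in use])
    s=least_squares(res,[.505,.046,.3,.064],loss='soft_l1'); r=res(s.x)
    print(use,s.x.round(4),np.degrees(s.x[2]).round(2),np.abs(r).mean().round(2)); print(r.reshape(-1,2).round(1).tolist())
E
```

```text
('top',) [0.5064 0.046  0.3037 0.0636] 17.4 0.46
[[-1.1, -0.4], [0.5, -1.6], [1.5, 0.1], [-2.0, 0.8], [0.1, 0.3], [0.4, 0.1], [-0.4, -0.4], [0.3, -0.1], [0.1, 0.2], [0.1, 0.1], [-0.4, -0.0], [0.3, 0.1]]
('scene',) [0.508  0.0455 0.3034 0.0634] 17.39 0.57
[[1.5, -1.1], [-2.0, 0.1], [-0.0, -2.0], [1.1, -0.9], [0.8, 0.5], [-0.9, 0.3], [-0.5, 0.2], [-0.2, -0.0], [0.0, 0.4], [-0.2, 0.0], [0.3, 0.1], [-0.1, 0.7]]
('top', 'scene') [0.5072 0.0457 0.3042 0.0636] 17.43 0.58
[[-0.9, -0.7], [0.6, -2.0], [1.6, -0.3], [-1.8, 0.4], [0.2, -0.0], [0.5, -0.3], [-0.3, -0.8], [0.4, -0.4], [0.2, -0.2], [0.3, -0.2], [-0.2, -0.4], [0.5, -0.3], [1.9, -1.5], [-1.6, -0.1], [0.3, -2.2], [1.4, -1.2], [1.2, 0.2], [-0.4, 0.0], [-0.0, -0.1], [0.2, -0.2], [0.4, 0.2], [0.1, -0.2], [0.5, -0.1], [0.2, 0.3]]
```

```bash
cat >> h.py <<'E'
CP=(.5072,.0457,.3042)
from scipy.spatial.transform import Rotation as Ro
def tocon(P):
    P=np.atleast_2d(P);c,s=np.cos(CP[2]),np.sin(CP[2]);d=P[:,:2]-CP[:2]
    return np.c_[c*d[:,0]+s*d[:,1],-s*d[:,0]+c*d[:,1],P[:,2]]
def shifts(targets,st=None):
    "console-frame TCP targets -> tool shifts"
    st=st or ctrl.get_state(); R=Ro.from_rotvec(st['tool_rot'])
    return R.inv().apply(con(*CP,targets)-st['position'])
def report():
    st=ctrl.get_state(); print('t',round(st['time'],2),'pos',st['position'].round(4),'con',tocon(st['position']).round(4)[0],'F',st['ft_force'].round(1),'w',round(st['grip_width'],3)); return st
def lever_fit(q):
    a=np.radians(105)-q; u=np.array([np.cos(a),np.sin(a)]); n=np.array([-u[1],u[0]])
    P=[]
    for r in(-.004,.054):
        for s in(-.006,.006):
            for z in(.096,): P.append([*(np.array([0,.07])+r*u+s*n),z])
    return con(*CP,P)
def draw(n,im,zoom,box,qs):
    x,y,w,h=box; o=cv2.resize(im[y:y+h,x:x+w],(w*zoom,h*zoom),interpolation=cv2.INTER_CUBIC)
    for q in qs:
        p=proj(n,lever_fit(q))[[0,1,3,2]]; p=((p-[x,y])*zoom+zoom/2).astype(int); cv2.polylines(o,[p],True,(0,255,0),1)
    return o
BOX={"top":(180,200,210,165),"scene":(255,170,225,160)}
E
python3 - <<'E'
from h import *
st=report(); R=Ro.from_rotvec(st['tool_rot']).as_matrix(); print(R.round(3), np.degrees(np.arctan2(R[1,0],R[0,0])))
print('objective',tocon(back("top",(294.5,244.5),.08)),tocon(back("scene",(337,254.4),.08)))
print('button',tocon(back("top",(340.8,281),.075)),tocon(back("scene",(319.5,202.5),.075)))
o=[draw(n,cv2.imread(f"pics/{n}0.png"),3,BOX[n],[3.665]) for n in BOX]
cv2.imwrite("pics/lev.png",np.vstack([o[0][:350,:630],o[1][100:350,:630]]))
print(shifts([[-.03,-.4,.25],[-.02,-.2,.22],[-.04,.02,.2]]).round(3))
E
```

```text
t 0.7 pos [ 0.1913 -0.6212  0.2366] con [-0.5011 -0.5417  0.2366] F [-0.   0.2 -0.2] w 1.002
[[ 0.956  0.294 -0.   ]
 [ 0.294 -0.956 -0.   ]
 [-0.     0.    -1.   ]] 17.12006265625861
objective [[ 0.06519499 -0.04232755  0.08      ]] [[ 0.06518288 -0.04342213  0.08      ]]
button [[-0.03560075 -0.11004946  0.075     ]] [[-0.0370704  -0.11035254  0.075     ]]
[[ 0.47  -0.144 -0.013]
 [ 0.479 -0.344  0.017]
 [ 0.458 -0.564  0.037]]
```

View pics/lev.png

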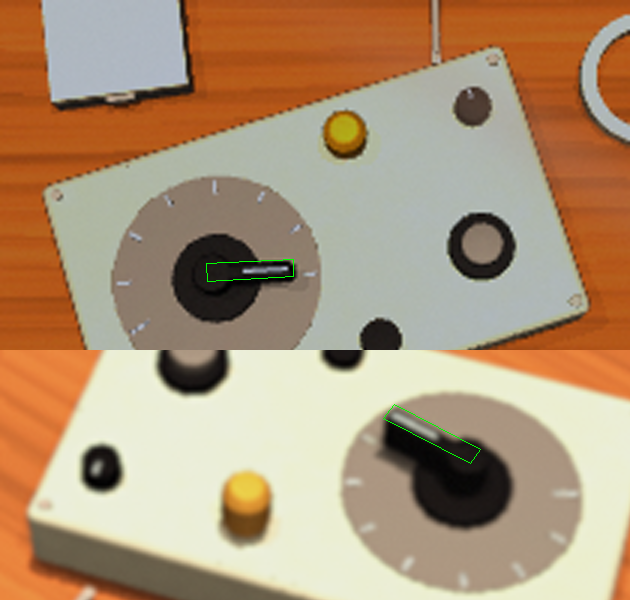

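Call:
{"op": "step_arm", "data": {
  "plan": [
    [[0, 0, 0], [0.05, -0.02, 0], 0],
    [[0, 0, 0], [0.1, -0.05, 0], 60],
    [[0, 0, 0], [0.15, -0.09, 0], 120],
    [[0, 0, 0], [0.2, -0.12, 0], 180],
    [[0, 0, 0], [0.25, -0.16, 0], 255],
    [[0, 0, 0], [0.3, -0.19, 0], 255],
    [[0, 0, 0], [0.35, -0.23, 0], 255],
    [[0, 0, 0], [0.4, -0.26, 0], 255],
    [[0, 0, 0], [0.44, -0.3, 0], 255],
    [[0, 0, 0], [0.46, -0.33, 0], 255]
  ],
  "squeeze": 5
}}

```text
time: 1.95
position: [0.5353, -0.1669, 0.2367]
tool_rot: [-3.105, -0.473, -0.002]
ft_force: [0.6, -0.6, -0.5]
grip_width: 0.063
```

Run:
```python
from h import *
st=report(); print(st['joint_positions'].round(2),st['tool_rot'])
# start pose behind lever at 8th: console lever angle -105deg
def fc(q,side,r=.040,gap=0.0,z=.092):
    a=np.radians(105)-q; u=np.array([np.cos(a),np.sin(a)]); n=side*np.array([u[1],-u[0]]) # side=+1: cw side of lever
    d=.006+gap+.0095*abs(n[0])+.015*abs(n[1])
    p=np.array([0,.07])+r*u+n*d; return [*p,z]
print(np.array(fc(3.665,1,gap=.015)))
print(shifts([fc(3.665,1,gap=.015,z=.2)]).round(3))
```

```text
t 1.95 pos [ 0.5353 -0.1669  0.2367] con [-0.0369 -0.2113  0.2367] F [ 0.6 -0.6 -0.5] w 0.063
[ 0.67  0.16 -0.46  1.66  0.07  1.34 -1.07] [-3.10497750e+00 -4.73279108e-01 -1.71796573e-03]
[-0.04324289  0.0401691   0.092     ]
[[-0.007 -0.251  0.037]]
```

Call:
{"op": "step_arm", "data": {
  "plan": [
    [[0, 0, 0], [0, -0.05, 0.01], 255],
    [[0, 0, 0], [0, -0.1, 0.02], 255],
    [[0, 0, 0], [-0.01, -0.15, 0.03], 255],
    [[0, 0, 0], [-0.01, -0.2, 0.037], 255],
    [[0, 0, 0], [-0.01, -0.24, 0.037], 255],
    [[0, 0, 0], [-0.01, -0.251, 0.037], 255],
    [[0, 0, 0], [-0.01, -0.251, 0.05], 255],
    [[0, 0, 0], [-0.01, -0.251, 0.07], 255],
    [[0, 0, 0], [-0.01, -0.251, 0.08], 255],
    [[0, 0, 0], [-0.01, -0.251, 0.08], 255]
  ]
}}

```text
time: 3.2
position: [0.4499, 0.0654, 0.1554]
tool_rot: [-3.106, -0.465, 0.004]
ft_force: [0.3, 0.6, 0.4]
grip_width: 0.007
```

Run:
```python
from h import *
report()
for n in BOX:
    im=ctrl.get_image(n)[:,:,::-1].copy(); cv2.imwrite(f"pics/{n}1.png",im)
    x,y,w,h=BOX[n]; 
    if n=="scene": y-=80;h+=40
    cv2.imwrite(f"pics/{n}1z.png",draw(n,im,3,(x,y,w,h),[3.665]))
report()
```

```text
t 3.2 pos [0.4499 0.0654 0.1554] con [-0.0488  0.0359  0.1554] F [0.3 0.6 0.4] w 0.007
t 3.3 pos [0.4507 0.066  0.1567] con [-0.0478  0.0363  0.1567] F [-0.2  0.4 -0.4] w 0.007
```

View pics/scene1z.png

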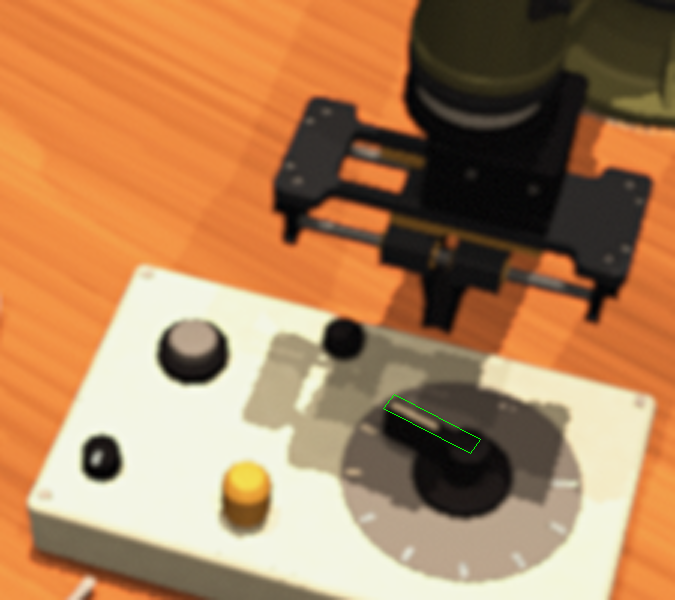

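View pics/top1.png

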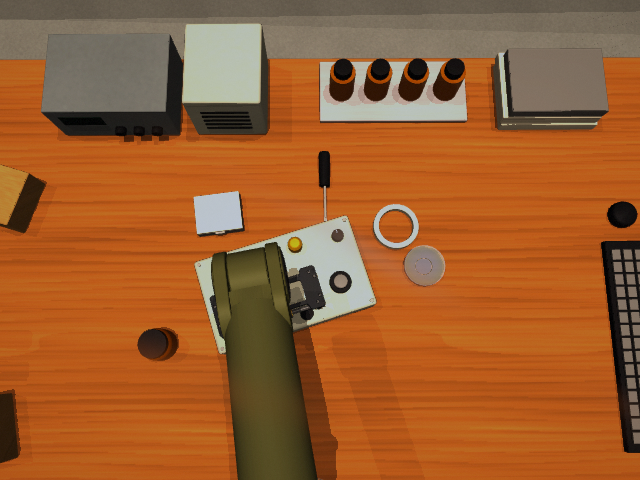

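```bash
cat >> h.py <<'E'
def fc(qd,side,r=.040,gap=0.0,z=.092):
    a=np.radians(105-qd); u=np.array([np.cos(a),np.sin(a)]); n=side*np.array([u[1],-u[0]]) # side=+1: cw side of lever
    d=.006+gap+.0095*abs(n[0])+.015*abs(n[1])
    return [*(np.array([0,.07])+r*u-n*0+n*d),z]
E
python3 - <<'E'
from h import *
st=report()
print(shifts([fc(q,1) for q in list(range(218,100,-8))],st).round(3).tolist())
E
```

```text
t 3.3 pos [0.4507 0.066  0.1567] con [-0.0478  0.0363  0.1567] F [-0.2  0.4 -0.4] w 0.007
[[0.013, -0.005, 0.065], [0.019, -0.0, 0.065], [0.026, 0.004, 0.065], [0.033, 0.006, 0.065], [0.037, 0.008, 0.065], [0.041, 0.01, 0.065], [0.046, 0.011, 0.065], [0.051, 0.012, 0.065], [0.057, 0.011, 0.065], [0.063, 0.01, 0.065], [0.068, 0.008, 0.065], [0.074, 0.004, 0.065], [0.079, -0.0, 0.065], [0.084, -0.006, 0.065], [0.087, -0.012, 0.065]]
```

Call:
{"op": "step_arm", "data": {
  "plan": [
    [[0, 0, 0], [0, 0, 0.03], 255],
    [[0, 0, 0], [0, 0, 0.06], 255],
    [[0, 0, 0], [0, 0, 0.064], 255],
    [[0, 0, 0], [0.006, -0.003, 0.064], 255],
    [[0, 0, 0], [0.013, -0.003, 0.064], 255],
    [[0, 0, 0], [0.019, 0, 0.064], 255],
    [[0, 0, 0], [0.026, 0.004, 0.064], 255],
    [[0, 0, 0], [0.033, 0.006, 0.064], 255],
    [[0, 0, 0], [0.037, 0.008, 0.064], 255],
    [[0, 0, 0], [0.041, 0.01, 0.064], 255]
  ]
}}

```text
time: 4.55
position: [0.4924, 0.0686, 0.0924]
tool_rot: [3.106, 0.467, -0.002]
ft_force: [-5.0, -0.2, 2.2]
grip_width: 0.004
```

Run:
```python
from h import *
st=report()
for n in BOX:
    im=ctrl.get_image(n)[:,:,::-1].copy(); cv2.imwrite(f"pics/{n}2.png",im)
    cv2.imwrite(f"pics/{n}2z.png",draw(n,im,3,BOX[n],[np.radians(150)]))
print(shifts([fc(q,1) for q in list(range(178,-10,-8))],st).round(3).tolist())
```

```text
t 4.55 pos [0.4924 0.0686 0.0924] con [-0.0072  0.0263  0.0924] F [-5.  -0.2  2.2] w 0.004
[[0.0, 0.0, 0.0], [0.005, 0.001, 0.0], [0.01, 0.002, 0.0], [0.016, 0.002, 0.0], [0.022, 0.0, 0.0], [0.028, -0.002, 0.0], [0.033, -0.006, 0.0], [0.039, -0.01, 0.0], [0.043, -0.016, 0.0], [0.047, -0.022, 0.0], [0.049, -0.027, 0.0], [0.052, -0.032, 0.0], [0.053, -0.038, 0.0], [0.054, -0.044, 0.0], [0.053, -0.051, 0.0], [0.051, -0.057, 0.0], [0.048, -0.064, 0.0], [0.044, -0.07, 0.0], [0.039, -0.075, 0.0], [0.032, -0.08, 0.0], [0.025, -0.083, 0.0], [0.02, -0.085, 0.0], [0.016, -0.087, 0.0], [0.011, -0.088, 0.0]]
```

View pics/scene2z.png

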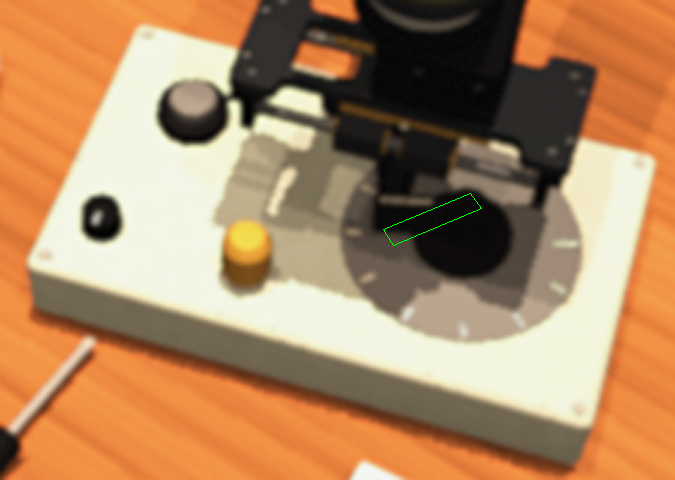

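Call:
{"op": "step_arm", "data": {
  "plan": [
    [[0, 0, 0], [0.005, 0.001, 0], 255],
    [[0, 0, 0], [0.01, 0.002, 0], 255],
    [[0, 0, 0], [0.016, 0.002, 0], 255],
    [[0, 0, 0], [0.022, 0, 0], 255],
    [[0, 0, 0], [0.028, -0.002, 0], 255],
    [[0, 0, 0], [0.033, -0.006, 0], 255],
    [[0, 0, 0], [0.039, -0.01, 0], 255],
    [[0, 0, 0], [0.043, -0.016, 0], 255],
    [[0, 0, 0], [0.047, -0.022, 0], 255],
    [[0, 0, 0], [0.049, -0.027, 0], 255]
  ]
}}

```text
time: 5.9
position: [0.5313, 0.1095, 0.0924]
tool_rot: [3.106, 0.468, -0.0]
ft_force: [-0.6, -1.6, -1.0]
grip_width: 0.008
```

Run:
```python
from h import *
st=report()
print([(q,*s.round(3)) for q,s in zip(range(98,0,-8),shifts([fc(q,1) for q in range(98,0,-8)],st))])
for n in BOX:
    im=ctrl.get_image(n)[:,:,::-1].copy(); cv2.imwrite(f"pics/{n}3.png",im)
    cv2.imwrite(f"pics/{n}3z.png",draw(n,im,3,BOX[n],[np.radians(90)]))
```

```text
t 5.9 pos [0.5313 0.1095 0.0924] con [0.0421 0.0537 0.0924] F [-0.6 -1.6 -1. ] w 0.008
[(98, np.float64(0.0), np.float64(0.001), np.float64(0.0)), (90, np.float64(0.002), np.float64(-0.005), np.float64(0.0)), (82, np.float64(0.004), np.float64(-0.01), np.float64(0.0)), (74, np.float64(0.004), np.float64(-0.017), np.float64(0.0)), (66, np.float64(0.004), np.float64(-0.023), np.float64(0.0)), (58, np.float64(0.002), np.float64(-0.03), np.float64(0.0)), (50, np.float64(-0.001), np.float64(-0.036), np.float64(0.0)), (42, np.float64(-0.005), np.float64(-0.042), np.float64(0.0)), (34, np.float64(-0.011), np.float64(-0.048), np.float64(0.0)), (26, np.float64(-0.017), np.float64(-0.052), np.float64(0.0)), (18, np.float64(-0.024), np.float64(-0.055), np.float64(0.0)), (10, np.float64(-0.029), np.float64(-0.057), np.float64(0.0)), (2, np.float64(-0.033), np.float64(-0.059), np.float64(0.0))]
```

View pics/scene3z.png

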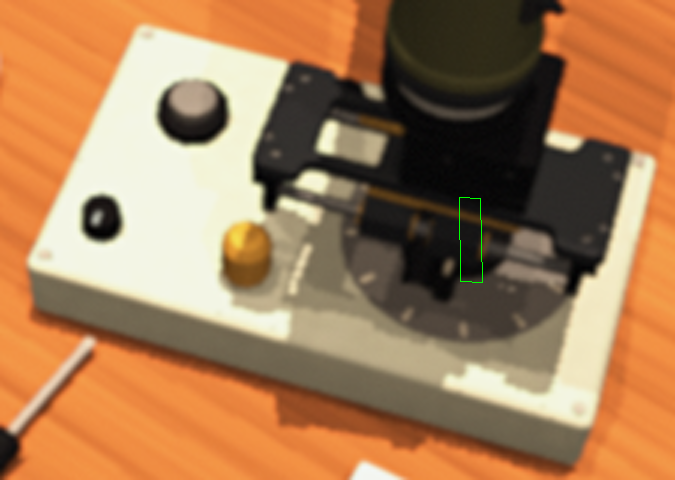

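Call:
{"op": "step_arm", "data": {
  "plan": [
    [[0, 0, 0], [0.002, -0.005, 0], 255],
    [[0, 0, 0], [0.004, -0.01, 0], 255],
    [[0, 0, 0], [0.004, -0.017, 0], 255],
    [[0, 0, 0], [0.004, -0.023, 0], 255],
    [[0, 0, 0], [0.002, -0.03, 0], 255],
    [[0, 0, 0], [-0.001, -0.036, 0], 255],
    [[0, 0, 0], [-0.005, -0.042, 0], 255],
    [[0, 0, 0], [-0.011, -0.048, 0], 255],
    [[0, 0, 0], [-0.017, -0.052, 0], 255],
    [[0, 0, 0], [-0.017, -0.052, 0], 255]
  ]
}}

```text
time: 7.25
position: [0.4994, 0.1544, 0.0927]
tool_rot: [-3.106, -0.468, -0.001]
ft_force: [1.0, 0.8, -0.6]
grip_width: 0.006
```

Run:
```python
from h import *
st=report()
L=list(range(26,0,-4));print([(q,*s.round(3)) for q,s in zip(L,shifts([fc(q,1) for q in L],st))])
for n in BOX:
    im=ctrl.get_image(n)[:,:,::-1].copy(); cv2.imwrite(f"pics/{n}4.png",im)
    cv2.imwrite(f"pics/{n}4z.png",draw(n,im,3,BOX[n],[np.radians(30)]))
```

```text
t 7.25 pos [0.4994 0.1544 0.0927] con [0.0252 0.1061 0.0927] F [ 1.   0.8 -0.6] w 0.006
[(26, np.float64(0.0), np.float64(0.0), np.float64(0.001)), (22, np.float64(-0.003), np.float64(-0.002), np.float64(0.001)), (18, np.float64(-0.007), np.float64(-0.003), np.float64(0.001)), (14, np.float64(-0.01), np.float64(-0.004), np.float64(0.001)), (10, np.float64(-0.012), np.float64(-0.005), np.float64(0.001)), (6, np.float64(-0.014), np.float64(-0.006), np.float64(0.001)), (2, np.float64(-0.016), np.float64(-0.007), np.float64(0.001))]
```

View pics/scene4z.png

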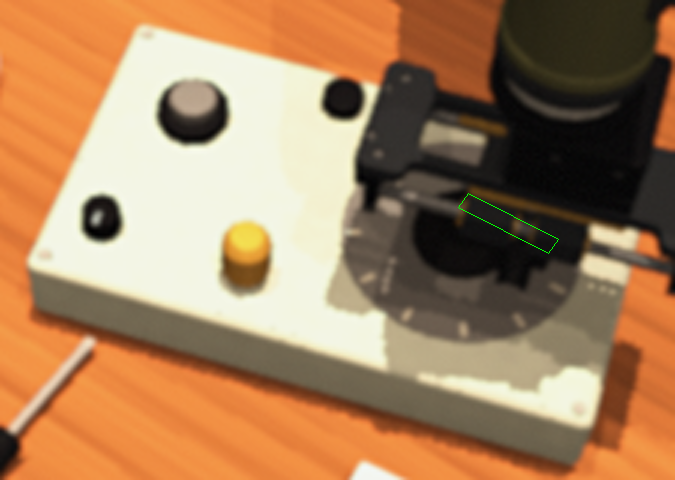

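Call:
{"op": "step_arm", "data": {
  "plan": [
    [[0, 0, 0], [-0.003, -0.002, 0], 255],
    [[0, 0, 0], [-0.006, -0.003, 0], 255],
    [[0, 0, 0], [-0.008, -0.003, 0], 255],
    [[0, 0, 0], [-0.01, -0.004, 0], 255],
    [[0, 0, 0], [-0.011, -0.004, 0], 255],
    [[0, 0, 0], [-0.012, -0.005, 0], 255],
    [[0, 0, 0], [-0.013, -0.005, 0], 255],
    [[0, 0, 0], [-0.013, -0.005, 0], 255],
    [[0, 0, 0], [-0.013, -0.005, 0], 255],
    [[0, 0, 0], [-0.013, -0.005, 0], 255]
  ]
}}

```text
time: 8.6
position: [0.4859, 0.1548, 0.0925]
tool_rot: [3.107, 0.467, -0.0]
ft_force: [-0.2, 0.0, 0.7]
grip_width: 0.006
```

Run:
```python
from h import *
st=report()
for n in ["scene"]:
    im=ctrl.get_image(n)[:,:,::-1].copy(); cv2.imwrite(f"pics/{n}5.png",im)
    cv2.imwrite(f"pics/{n}5z.png",draw(n,im,3,BOX[n],[0]))
```

```text
t 8.6 pos [0.4859 0.1548 0.0925] con [0.0124 0.1105 0.0925] F [-0.2  0.   0.7] w 0.006
```

View pics/scene5z.png

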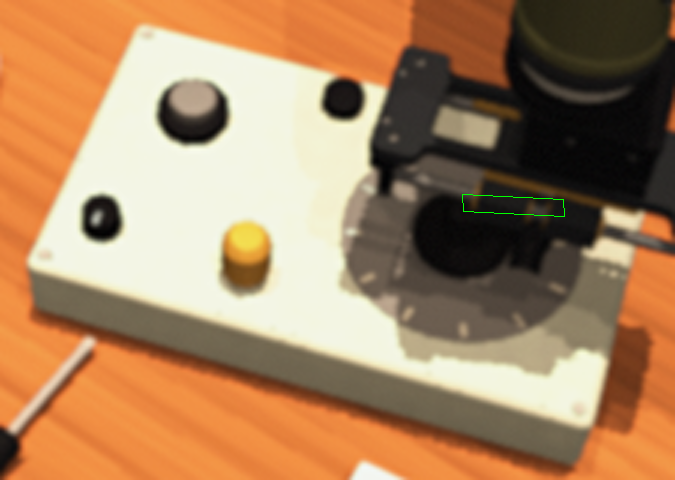

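Call:
{"op": "step_arm", "data": {
  "plan": [
    [[0, 0, 0], [0.003, 0, 0], 255],
    [[0, 0, 0], [0.004, 0, -0.02], 255],
    [[0, 0, 0], [0.004, 0, -0.05], 255],
    [[0, 0, 0], [0, 0, -0.08], 255],
    [[0, 0, 0], [-0.03, 0, -0.08], 255],
    [[0, 0, 0], [-0.06, 0.01, -0.08], 255],
    [[0, 0, 0], [-0.065, 0.03, -0.08], 255],
    [[0, 0, 0], [-0.065, 0.04, -0.08], 255],
    [[0, 0, 0], [-0.065, 0.04, -0.08], 255],
    [[0, 0, 0], [-0.065, 0.04, -0.08], 255]
  ]
}}

```text
time: 9.9
position: [0.4357, 0.0985, 0.1725]
tool_rot: [-3.105, -0.469, 0.0]
ft_force: [1.3, 0.6, -0.3]
grip_width: 0.006
```

Run:
```python
from h import *
st=report()
print(shifts([fc(0,-1,gap=.012)]).round(3))
for n in ["scene"]:
    im=ctrl.get_image(n)[:,:,::-1].copy(); cv2.imwrite(f"pics/{n}6.png",im)
    cv2.imwrite(f"pics/{n}6z.png",draw(n,im,3,BOX[n],[0]))
```

```text
t 9.9 pos [0.4357 0.0985 0.1725] con [-0.0524  0.0718  0.1725] F [ 1.3  0.6 -0.3] w 0.006
[[ 0.012 -0.029  0.08 ]]
```

View pics/scene6z.png

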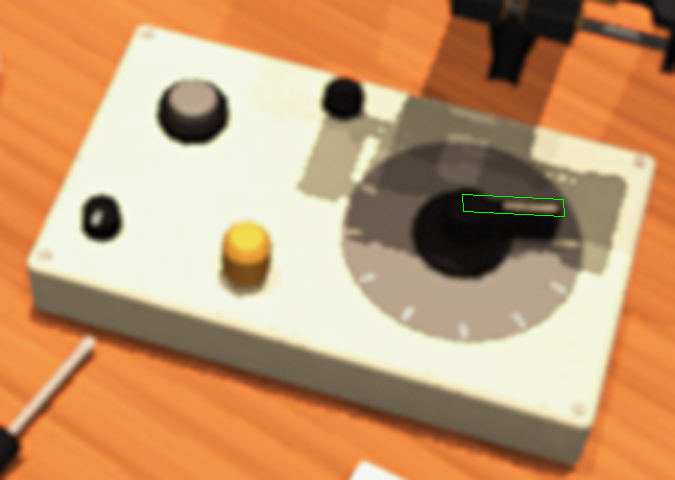

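Run:
```python
from h import *
L=list(range(-8,120,8));print([(q,*s.round(3)) for q,s in zip(L,shifts([fc(q,-1,z=.092) for q in L]))])
```

```text
[(-8, np.float64(0.018), np.float64(-0.027), np.float64(0.08)), (0, np.float64(0.024), np.float64(-0.032), np.float64(0.08)), (8, np.float64(0.03), np.float64(-0.036), np.float64(0.08)), (16, np.float64(0.037), np.float64(-0.039), np.float64(0.08)), (24, np.float64(0.041), np.float64(-0.041), np.float64(0.08)), (32, np.float64(0.045), np.float64(-0.042), np.float64(0.08)), (40, np.float64(0.05), np.float64(-0.043), np.float64(0.08)), (48, np.float64(0.056), np.float64(-0.044), np.float64(0.08)), (56, np.float64(0.061), np.float64(-0.044), np.float64(0.08)), (64, np.float64(0.067), np.float64(-0.042), np.float64(0.08)), (72, np.float64(0.073), np.float64(-0.04), np.float64(0.08)), (80, np.float64(0.079), np.float64(-0.037), np.float64(0.08)), (88, np.float64(0.084), np.float64(-0.032), np.float64(0.08)), (96, np.float64(0.088), np.float64(-0.027), np.float64(0.08)), (104, np.float64(0.092), np.float64(-0.02), np.float64(0.08)), (112, np.float64(0.095), np.float64(-0.016), np.float64(0.08))]
```

Call:
{"op": "step_arm", "data": {
  "plan": [
    [[0, 0, 0], [0.004, -0.029, 0], 255],
    [[0, 0, 0], [0.007, -0.029, 0.03], 255],
    [[0, 0, 0], [0.007, -0.029, 0.06], 255],
    [[0, 0, 0], [0.007, -0.029, 0.08], 255],
    [[0, 0, 0], [0.012, -0.029, 0.08], 255],
    [[0, 0, 0], [0.018, -0.028, 0.08], 255],
    [[0, 0, 0], [0.024, -0.032, 0.08], 255],
    [[0, 0, 0], [0.03, -0.036, 0.08], 255],
    [[0, 0, 0], [0.037, -0.039, 0.08], 255],
    [[0, 0, 0], [0.039, -0.04, 0.08], 255]
  ]
}}

```text
time: 11.2
position: [0.4619, 0.1486, 0.0929]
tool_rot: [-3.105, -0.469, -0.003]
ft_force: [-0.6, 0.5, -0.6]
grip_width: 0.006
```

Run:
```python
from h import *
st=report()
L=list(range(16,120,8));print([(q,*s.round(3)) for q,s in zip(L,shifts([fc(q,-1,z=.092) for q in L]))])
for n in ["scene"]:
    im=ctrl.get_image(n)[:,:,::-1].copy(); cv2.imwrite(f"pics/{n}7.png",im)
    cv2.imwrite(f"pics/{n}7z.png",draw(n,im,3,BOX[n],[.5236]))
```

```text
t 11.2 pos [0.4619 0.1486 0.0929] con [-0.0124  0.1117  0.0929] F [-0.6  0.5 -0.6] w 0.006
[(16, np.float64(-0.003), np.float64(0.001), np.float64(0.001)), (24, np.float64(0.001), np.float64(-0.001), np.float64(0.001)), (32, np.float64(0.005), np.float64(-0.002), np.float64(0.001)), (40, np.float64(0.01), np.float64(-0.003), np.float64(0.001)), (48, np.float64(0.016), np.float64(-0.004), np.float64(0.001)), (56, np.float64(0.021), np.float64(-0.004), np.float64(0.001)), (64, np.float64(0.027), np.float64(-0.002), np.float64(0.001)), (72, np.float64(0.033), np.float64(-0.0), np.float64(0.001)), (80, np.float64(0.039), np.float64(0.003), np.float64(0.001)), (88, np.float64(0.044), np.float64(0.008), np.float64(0.001)), (96, np.float64(0.048), np.float64(0.013), np.float64(0.001)), (104, np.float64(0.052), np.float64(0.02), np.float64(0.001)), (112, np.float64(0.055), np.float64(0.024), np.float64(0.001))]
```

View pics/scene7z.png

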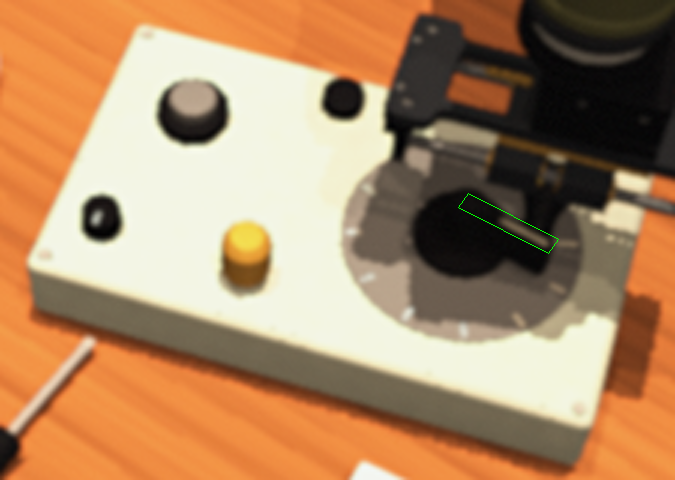

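Call:
{"op": "step_arm", "data": {
  "plan": [
    [[0, 0, 0], [0.005, -0.002, 0], 255],
    [[0, 0, 0], [0.01, -0.003, 0], 255],
    [[0, 0, 0], [0.016, -0.004, 0], 255],
    [[0, 0, 0], [0.018, -0.004, 0], 255],
    [[0, 0, 0], [0.018, -0.004, 0], 255],
    [[0, 0, 0], [0.021, -0.004, 0], 255],
    [[0, 0, 0], [0.027, -0.002, 0], 255],
    [[0, 0, 0], [0.033, 0, 0], 255],
    [[0, 0, 0], [0.038, 0.003, 0], 255],
    [[0, 0, 0], [0.038, 0.003, 0], 255]
  ]
}}

```text
time: 12.5
position: [0.4996, 0.1555, 0.0927]
tool_rot: [-3.106, -0.467, -0.003]
ft_force: [1.1, -0.0, -0.1]
grip_width: 0.0
```

Run:
```python
from h import *
st=report()
L=list(range(72,120,4));print([(q,*s.round(3)) for q,s in zip(L,shifts([fc(q,-1,z=.092) for q in L]))])
for n in ["scene"]:
    im=ctrl.get_image(n)[:,:,::-1].copy(); cv2.imwrite(f"pics/{n}8.png",im)
    cv2.imwrite(f"pics/{n}8z.png",draw(n,im,3,BOX[n],[.5236*3]))
```

```text
t 12.5 pos [0.4996 0.1555 0.0927] con [0.0256 0.107  0.0927] F [ 1.1 -0.  -0.1] w 0.0
[(72, np.float64(-0.005), np.float64(-0.005), np.float64(0.001)), (76, np.float64(-0.002), np.float64(-0.003), np.float64(0.001)), (80, np.float64(0.001), np.float64(-0.001), np.float64(0.001)), (84, np.float64(0.003), np.float64(0.001), np.float64(0.001)), (88, np.float64(0.006), np.float64(0.003), np.float64(0.001)), (92, np.float64(0.008), np.float64(0.006), np.float64(0.001)), (96, np.float64(0.01), np.float64(0.009), np.float64(0.001)), (100, np.float64(0.012), np.float64(0.012), np.float64(0.001)), (104, np.float64(0.014), np.float64(0.015), np.float64(0.001)), (108, np.float64(0.016), np.float64(0.018), np.float64(0.001)), (112, np.float64(0.017), np.float64(0.02), np.float64(0.001)), (116, np.float64(0.018), np.float64(0.022), np.float64(0.001))]
```

View pics/scene8z.png

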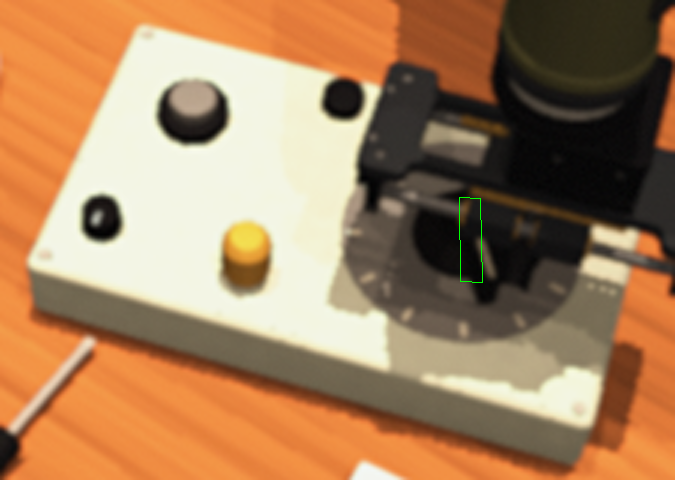

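Call:
{"op": "step_arm", "data": {
  "plan": [
    [[0, 0, 0], [0.002, 0.001, 0], 255],
    [[0, 0, 0], [0.004, 0.002, 0], 255],
    [[0, 0, 0], [0.006, 0.003, 0], 255],
    [[0, 0, 0], [0.007, 0.004, 0], 255],
    [[0, 0, 0], [0.007, 0.005, 0], 255],
    [[0, 0, 0], [0.007, 0.005, 0], 255],
    [[0, 0, 0], [0.007, 0.005, 0], 255],
    [[0, 0, 0], [0.007, 0.005, 0], 255],
    [[0, 0, 0], [0.007, 0.005, 0], 255],
    [[0, 0, 0], [0.007, 0.005, 0], 255]
  ]
}}

```text
time: 13.8
position: [0.5064, 0.1529, 0.0925]
tool_rot: [3.106, 0.468, 0.0]
ft_force: [-0.3, 0.6, -0.3]
grip_width: 0.004
```

Run:
```python
from h import *
st=report()
L=list(range(88,130,4));print([(q,*s.round(3)) for q,s in zip(L,shifts([fc(q,-1,z=.092) for q in L]))])
for n in ["scene"]:
    im=ctrl.get_image(n)[:,:,::-1].copy(); cv2.imwrite(f"pics/{n}9.png",im)
    cv2.imwrite(f"pics/{n}9z.png",draw(n,im,3,BOX[n],[.5236*3]))
```

```text
t 13.8 pos [0.5064 0.1529 0.0925] con [0.0313 0.1025 0.0925] F [-0.3  0.6 -0.3] w 0.004
[(88, np.float64(0.0), np.float64(-0.001), np.float64(0.001)), (92, np.float64(0.003), np.float64(0.001), np.float64(0.001)), (96, np.float64(0.005), np.float64(0.004), np.float64(0.001)), (100, np.float64(0.007), np.float64(0.007), np.float64(0.001)), (104, np.float64(0.008), np.float64(0.011), np.float64(0.001)), (108, np.float64(0.01), np.float64(0.013), np.float64(0.001)), (112, np.float64(0.011), np.float64(0.015), np.float64(0.001)), (116, np.float64(0.012), np.float64(0.018), np.float64(0.001)), (120, np.float64(0.013), np.float64(0.021), np.float64(0.001)), (124, np.float64(0.014), np.float64(0.023), np.float64(0.001)), (128, np.float64(0.015), np.float64(0.026), np.float64(0.001))]
```

View pics/scene9z.png

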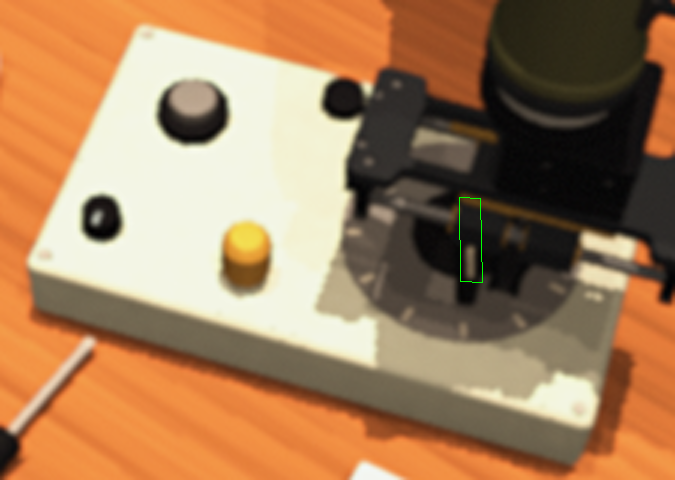

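Three clicks: the lever sits in the q=90° outline. Now the fourth, stopping in the 110–116° region.

Call:
{"op": "step_arm", "data": {
  "plan": [
    [[0, 0, 0], [0.003, 0.001, 0], 255],
    [[0, 0, 0], [0.005, 0.004, 0], 255],
    [[0, 0, 0], [0.007, 0.007, 0], 255],
    [[0, 0, 0], [0.008, 0.01, 0], 255],
    [[0, 0, 0], [0.01, 0.012, 0], 255],
    [[0, 0, 0], [0.011, 0.014, 0], 255],
    [[0, 0, 0], [0.011, 0.015, 0], 255],
    [[0, 0, 0], [0.011, 0.016, 0], 255],
    [[0, 0, 0], [0.011, 0.016, 0], 255],
    [[0, 0, 0], [0.011, 0.016, 0], 255]
  ]
}}

```text
time: 15.1
position: [0.5218, 0.1405, 0.0926]
tool_rot: [3.106, 0.467, 0.0]
ft_force: [0.0, 0.2, 0.8]
grip_width: 0.005
```

Run:
```python
from h import *
st=report()
for n in ["scene"]:
    im=ctrl.get_image(n)[:,:,::-1].copy(); cv2.imwrite(f"pics/{n}10.png",im)
    cv2.imwrite(f"pics/{n}10z.png",draw(n,im,3,BOX[n],[.5236*4]))
```

```text
t 15.1 pos [0.5218 0.1405 0.0926] con [0.0423 0.0861 0.0926] F [0.  0.2 0.8] w 0.005
```

View pics/scene10z.png

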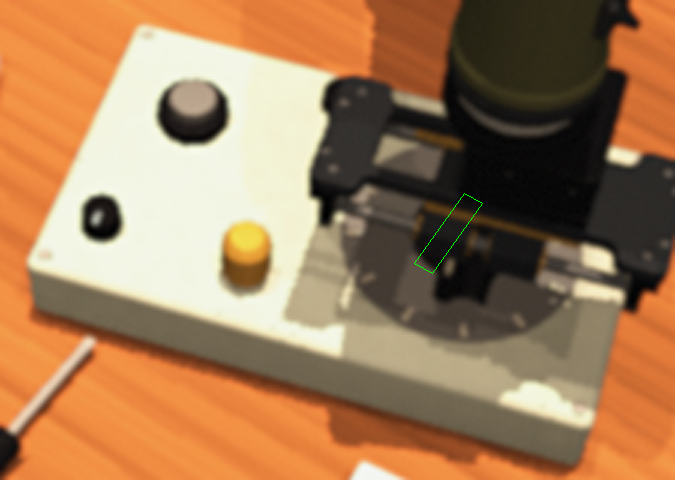

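Call:
{"op": "step_arm", "data": {
  "plan": [
    [[0, 0, 0], [0, 0.001, 0], 255],
    [[0, 0, 0], [0.001, 0.002, 0], 255],
    [[0, 0, 0], [0.001, 0.003, 0], 255],
    [[0, 0, 0], [0.001, 0.004, 0], 255],
    [[0, 0, 0], [0.001, 0.004, 0], 255],
    [[0, 0, 0], [0.001, 0.004, 0], 255],
    [[0, 0, 0], [0.001, 0.004, 0], 255],
    [[0, 0, 0], [0.001, 0.004, 0], 255],
    [[0, 0, 0], [0.001, 0.004, 0], 255],
    [[0, 0, 0], [0.001, 0.004, 0], 255]
  ]
}}

```text
time: 16.4
position: [0.5238, 0.1372, 0.0925]
tool_rot: [3.107, 0.468, -0.0]
ft_force: [-0.9, 0.1, 0.7]
grip_width: 0.001
```

Run:
```python
from h import *
st=report()
for n in ["scene"]:
    im=ctrl.get_image(n)[:,:,::-1].copy(); cv2.imwrite(f"pics/{n}11.png",im)
    cv2.imwrite(f"pics/{n}11z.png",draw(n,im,3,BOX[n],[.5236*4]))
```

```text
t 16.4 pos [0.5238 0.1372 0.0925] con [0.0432 0.0824 0.0925] F [-0.9  0.1  0.7] w 0.001
```

View pics/scene11z.png

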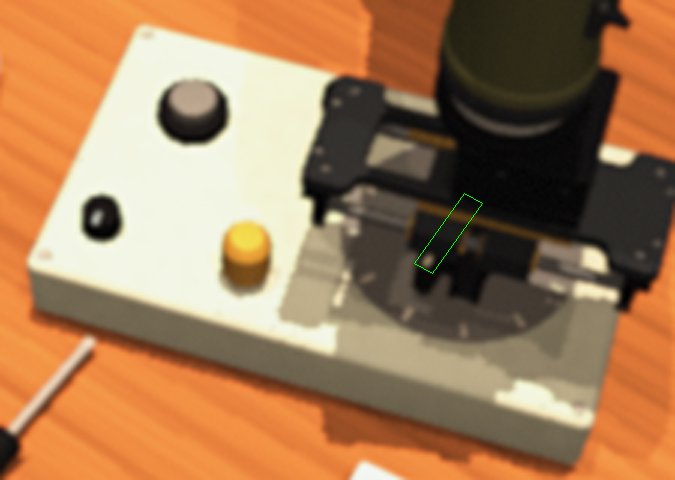

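Call:
{"op": "step_arm", "data": {
  "plan": [
    [[0, 0, 0], [0.001, -0.004, 0], 255],
    [[0, 0, 0], [0.001, -0.005, -0.02], 255],
    [[0, 0, 0], [0.001, -0.005, -0.06], 255],
    [[0, 0, 0], [-0.01, 0.01, -0.09], 255],
    [[0, 0, 0], [-0.03, 0.05, -0.09], 255],
    [[0, 0, 0], [-0.05, 0.1, -0.09], 255],
    [[0, 0, 0], [-0.07, 0.15, -0.09], 255],
    [[0, 0, 0], [-0.078, 0.185, -0.09], 255],
    [[0, 0, 0], [-0.078, 0.192, -0.09], 255],
    [[0, 0, 0], [-0.078, 0.192, -0.09], 255]
  ]
}}

```text
time: 17.7
position: [0.5062, -0.0684, 0.1834]
tool_rot: [-3.106, -0.468, -0.002]
ft_force: [-0.2, 0.3, -0.5]
grip_width: 0.002
```

Run:
```python
from h import *
st=report()
print(shifts([[-.036,-.11,.11]]).round(4))
for n in ["scene","top"]:
    im=ctrl.get_image(n)[:,:,::-1].copy(); cv2.imwrite(f"pics/{n}12.png",im)
    cv2.imwrite(f"pics/{n}12z.png",draw(n,im,3,BOX[n],[.5236*4]))
```

```text
t 17.7 pos [ 0.5062 -0.0684  0.1834] con [-0.0351 -0.1086  0.1834] F [-0.2  0.3 -0.5] w 0.002
[[-0.001   0.0014  0.0734]]
```

View pics/scene12z.png

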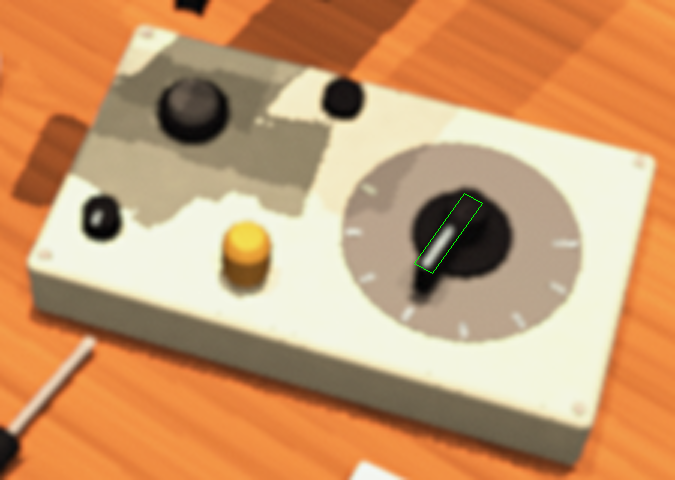

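View pics/top12z.png

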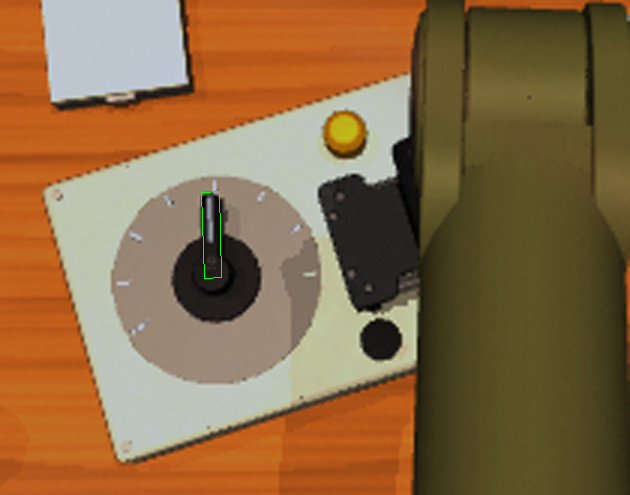

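Call:
{"op": "step_arm", "data": {
  "plan": [
    [[0, 0, 0], [0, 0.001, 0.03], 255],
    [[0, 0, 0], [0, 0.001, 0.06], 255],
    [[0, 0, 0], [0, 0.001, 0.078], 255],
    [[0, 0, 0], [0, 0.001, 0.08], 255],
    [[0, 0, 0], [0, 0.001, 0.082], 255],
    [[0, 0, 0], [0, 0.001, 0.084], 255],
    [[0, 0, 0], [0, 0.001, 0.086], 255],
    [[0, 0, 0], [0, 0.001, 0.088], 255],
    [[0, 0, 0], [0, 0.001, 0.09], 255],
    [[0, 0, 0], [0, 0.001, 0.09], 255]
  ]
}}

```text
time: 19.05
position: [0.5064, -0.0703, 0.0928]
tool_rot: [3.106, 0.467, 0.001]
ft_force: [0.2, -0.4, 3.1]
grip_width: 0.001
```

Call:
{"op": "step_arm", "data": {
  "plan": [
    [[0, 0, 0], [0, 0, 0.001], 255],
    [[0, 0, 0], [0, 0, 0.001], 255],
    [[0, 0, 0], [0, 0, 0.002], 255],
    [[0, 0, 0], [0, 0, 0.002], 255],
    [[0, 0, 0], [0, 0, 0.003], 255],
    [[0, 0, 0], [0, 0, 0.003], 255],
    [[0, 0, 0], [0, 0, 0.003], 255],
    [[0, 0, 0], [0, 0, 0.003], 255],
    [[0, 0, 0], [0, 0, 0.003], 255],
    [[0, 0, 0], [0, 0, 0.003], 255]
  ]
}}

```text
time: 20.3
position: [0.5064, -0.0703, 0.0904]
tool_rot: [3.106, 0.468, 0.001]
ft_force: [-1.5, -0.8, 7.8]
grip_width: 0.008
```

Run:
```python
from h import *
for i in range(4):
    report()
    im=ctrl.get_image("scene")
cv2.imwrite("pics/scene13.png",im[:,:,::-1])
x,y,w,h=BOX["scene"];cv2.imwrite("pics/scene13z.png",cv2.resize(im[y:y+h,x:x+w,::-1],None,fx=3,fy=3))
```

```text
t 20.3 pos [ 0.5064 -0.0703  0.0904] con [-0.0355 -0.1104  0.0904] F [-1.5 -0.8  7.8] w 0.008
t 20.35 pos [ 0.5064 -0.0703  0.0904] con [-0.0355 -0.1104  0.0904] F [-0.7 -1.5  8.3] w 0.003
t 20.4 pos [ 0.5064 -0.0703  0.0904] con [-0.0355 -0.1104  0.0904] F [-0.5 -1.2  8.3] w 0.004
t 20.45 pos [ 0.5065 -0.0703  0.0904] con [-0.0354 -0.1104  0.0904] F [-0.5  0.   8. ] w 0.002
```

View pics/scene13z.png

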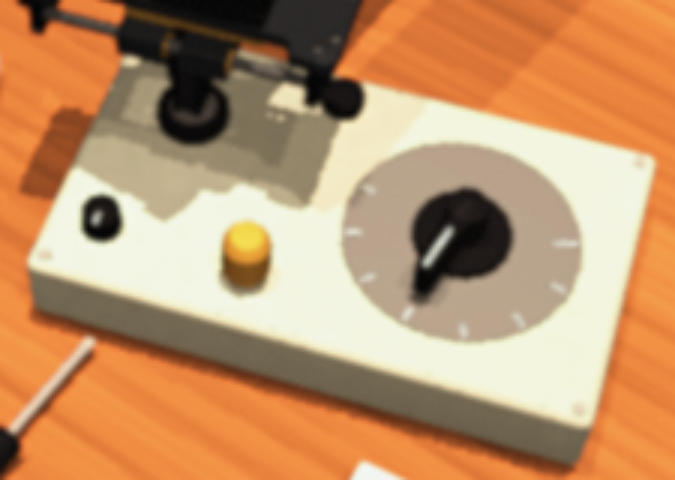

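Call:
{"op": "step_arm", "data": {
  "plan": [
    [[0, 0, 0], [0, 0, 0.001], 255],
    [[0, 0, 0], [0, 0, 0.001], 255],
    [[0, 0, 0], [0, 0, 0.002], 255],
    [[0, 0, 0], [0, 0, 0.002], 255],
    [[0, 0, 0], [0, 0, 0.002], 255],
    [[0, 0, 0], [0, 0, 0.002], 255],
    [[0, 0, 0], [0, 0, 0.002], 255],
    [[0, 0, 0], [0, 0, 0.002], 255],
    [[0, 0, 0], [0, 0, 0.002], 255],
    [[0, 0, 0], [0, 0, 0.002], 255]
  ]
}}

```text
time: 21.75
position: [0.5065, -0.0703, 0.0901]
tool_rot: [3.105, 0.467, 0.0]
ft_force: [-5.8, -1.0, 20.3]
grip_width: 0.004
```

Run:
```python
from h import *
s=report(); print(s['torque'].round(2), s['joint_torque'].round(1))
for z in(.07,.075,.08,.082,.085,.09):
    print(z,(tocon(back("top",(180+481.5/3,200+243/3),z))[0]*1e3).round(1),(tocon(back("scene",(255+192/3,170+98/3),z))[0]*1e3).round(1))
im=ctrl.get_image("scene"); cv2.imwrite("pics/s14.png",im[:,:,::-1]); 
a=cv2.imread("pics/scene0.png")[175:245,270:400];b=im[130:245,250:400,::-1]
a=cv2.resize(a,None,fx=5,fy=5,interpolation=2);b=cv2.resize(b,None,fx=5,fy=5,interpolation=2);cv2.imwrite("pics/a14.png",b)
```

```text
t 21.75 pos [ 0.5065 -0.0703  0.0901] con [-0.0354 -0.1105  0.0901] F [-5.8 -1.  20.3] w 0.004
[-0.01  1.28 -0.03] [ -0.3 -25.3  -2.3 -21.7   0.   -2.1  -0. ]
0.07 [ -34.8 -109.9   70. ] [ -40.2 -112.4   70. ]
0.075 [ -35.4 -109.5   75. ] [ -36.4 -111.1   75. ]
0.08 [ -36.  -109.1   80. ] [ -32.6 -109.8   80. ]
0.082 [ -36.2 -108.9   82. ] [ -31.1 -109.3   82. ]
0.085 [ -36.5 -108.7   85. ] [ -28.9 -108.5   85. ]
0.09 [ -37.1 -108.3   90. ] [ -25.1 -107.2   90. ]
```

View pics/a14.png

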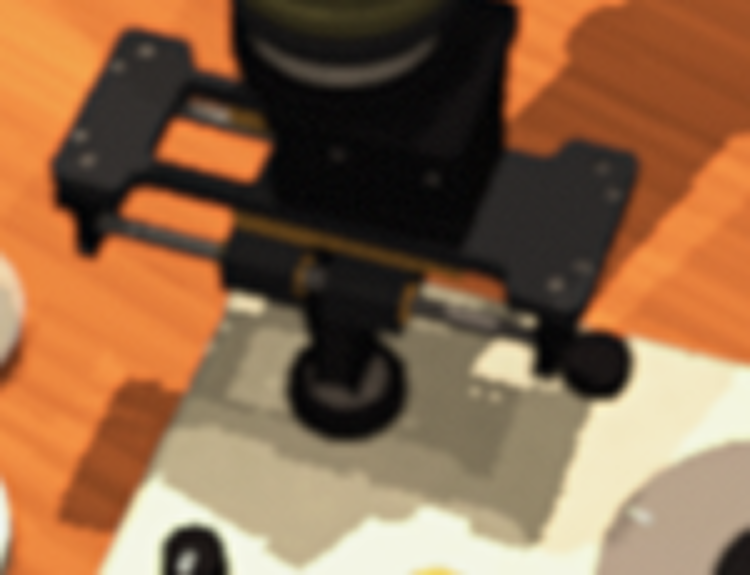

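Run:
```python
from h import *
o=[cv2.resize(cv2.convertScaleAbs(cv2.imread(f)[192:222,305:335],alpha=2,beta=20),None,fx=12,fy=12,interpolation=2) for f in("pics/scene12.png","pics/s14.png")]
cv2.imwrite("pics/cmp.png",np.hstack(o))
c=np.array([[-.035,-.11,z] for z in(.076,.082)]);print(proj("scene",con(*CP,c)))
```

```text
[[319.31773726 203.04379732]
 [319.31592685 201.01098703]]
```

View pics/cmp.png

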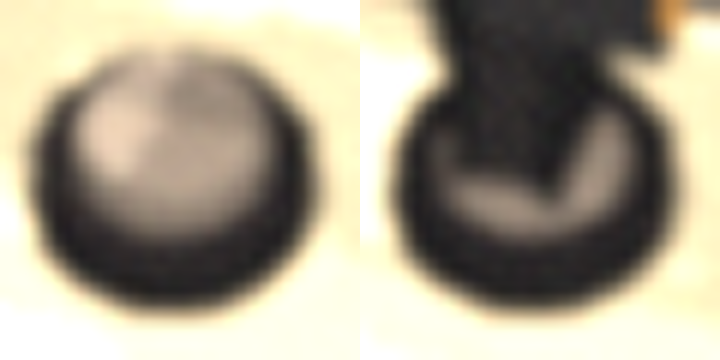

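Run:
```python
from h import *
t=np.linspace(0,2*np.pi,120)
def el(r,z): return proj("scene",con(*CP,np.c_[-.035+r*np.cos(t),-.11+r*np.sin(t),0*t+z]))
for r,z in((.015,.068),(.015,.07),(.015,.072),(.015,.074),(.015,.076),(.015,.078),(.015,.08),(.015,.082),(.021,.06),(.021,.07)):
    e=el(r,z); print(r,z,((e.min(0)-[305,192])*12).round(),((e.max(0)-[305,192])*12).round())
im=[cv2.imread(f) for f in("pics/scene12.png","pics/s14.png")]
o=[]
for k,a in enumerate(im):
  for zs in ([.072,.076],[.078,.082]):
    b=cv2.resize(cv2.convertScaleAbs(a[192:222,305:335],alpha=2,beta=20),None,fx=13,fy=13,interpolation=2)
    for z,c in zip(zs,((0,0,255),(255,0,0))): cv2.polylines(b,[((el(.015,z)-[305,192]+.5)*13).astype(int)],True,c,1)
    cv2.polylines(b,[((el(.022,.06)-[305,192]+.5)*13).astype(int)],True,(0,200,0),1)
    o.append(cv2.resize(b,(300,300)))
cv2.imwrite("pics/cmp2.png",np.vstack([np.hstack(o[:2]),np.hstack(o[2:])]))
```

```text
0.015 0.068 [75. 89.] [269. 242.]
0.015 0.07 [75. 81.] [269. 234.]
0.015 0.072 [75. 73.] [269. 226.]
0.015 0.074 [74. 65.] [269. 218.]
0.015 0.076 [74. 57.] [269. 210.]
0.015 0.078 [74. 48.] [270. 202.]
0.015 0.08 [74. 40.] [270. 194.]
0.015 0.082 [74. 32.] [270. 185.]
0.021 0.06 [37. 91.] [307. 304.]
0.021 0.07 [36. 51.] [308. 265.]
```

View pics/cmp2.png

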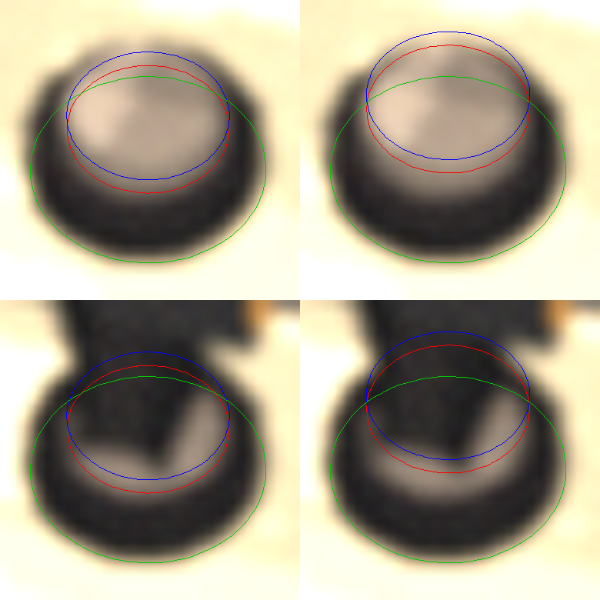

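Run:
```python
from h import *
im=cv2.imread("pics/s14.png")
b=cv2.resize(cv2.convertScaleAbs(im[175:222,295:345],alpha=3,beta=20),None,fx=14,fy=14,interpolation=2)
s=ctrl.get_state();R=Ro.from_rotvec(s['tool_rot'])
for zt,c in((.014,(0,0,255)),(.020,(255,0,0))):
    P=s['position']+R.apply([[a,d,zt] for a,d in((.0095,.015),(.0095,-.015),(-.0095,-.015),(-.0095,.015))])
    p=((proj("scene",P)-[295,175]+.5)*14).astype(int);cv2.polylines(b,[p],True,c,1)
    print(P[:,2],proj("scene",P).round(1).tolist())
cv2.imwrite("pics/f.png",b)
```

```text
[0.07612633 0.07607997 0.07607943 0.07612579] [[309.7, 204.5], [325.2, 208.8], [328.5, 201.1], [313.2, 196.9]]
[0.07012633 0.07007998 0.07007944 0.07012579] [[309.8, 206.5], [325.1, 210.8], [328.4, 203.1], [313.2, 199.0]]
```

View pics/f.png

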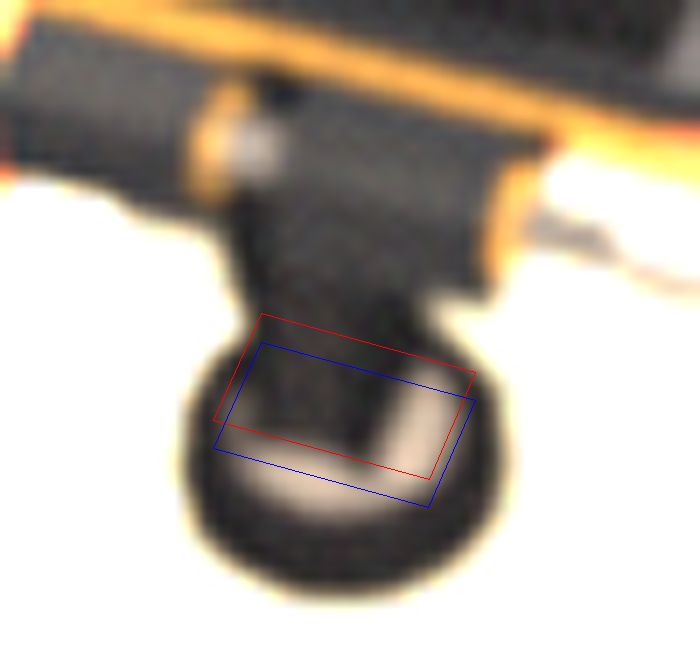

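Call:
{"op": "step_arm", "data": {
  "plan": [
    [[0, 0, 0], [0, 0, -0.001], 255],
    [[0, 0, 0], [0, 0, -0.002], 255],
    [[0, 0, 0], [0, 0, -0.003], 255],
    [[0, 0, 0], [0, 0, -0.004], 255],
    [[0, 0, 0], [0, 0, -0.004], 255],
    [[0, 0, 0], [0, 0, -0.004], 255],
    [[0, 0, 0], [0, 0, -0.004], 255],
    [[0, 0, 0], [0, 0, -0.004], 255],
    [[0, 0, 0], [0, 0, -0.004], 255],
    [[0, 0, 0], [0, 0, -0.004], 255]
  ]
}}

```text
time: 23.05
position: [0.5061, -0.0702, 0.0915]
tool_rot: [3.107, 0.468, 0.0]
ft_force: [3.2, -0.8, 2.8]
grip_width: 0.006
```

Run:
```python
from h import *
for i in range(5): report(); im=ctrl.get_image("scene")
cv2.imwrite("pics/s15.png",im[:,:,::-1])
```

```text
t 23.05 pos [ 0.5061 -0.0702  0.0915] con [-0.0358 -0.1102  0.0915] F [ 3.2 -0.8  2.8] w 0.006
t 23.1 pos [ 0.5061 -0.0701  0.0916] con [-0.0357 -0.1102  0.0916] F [ 2.3 -1.5  2.5] w 0.008
t 23.15 pos [ 0.5061 -0.0702  0.0915] con [-0.0358 -0.1102  0.0915] F [ 1.8 -0.7  2.8] w 0.004
t 23.2 pos [ 0.5061 -0.0702  0.0915] con [-0.0358 -0.1102  0.0915] F [ 3.1 -1.5  3.5] w 0.005
t 23.25 pos [ 0.5061 -0.0702  0.0915] con [-0.0358 -0.1102  0.0915] F [ 2.2 -1.5  2.8] w 0.006
```

Call:
{"op": "step_arm", "data": {
  "plan": [
    [[0, 0, 0], [0, 0, -0.001], 255],
    [[0, 0, 0], [0, 0, -0.002], 255],
    [[0, 0, 0], [0, 0, -0.003], 255],
    [[0, 0, 0], [0, 0, -0.003], 255],
    [[0, 0, 0], [0, 0, -0.003], 255],
    [[0, 0, 0], [0, 0, -0.003], 255],
    [[0, 0, 0], [0, 0, -0.003], 255],
    [[0, 0, 0], [0, 0, -0.003], 255],
    [[0, 0, 0], [0, 0, -0.003], 255],
    [[0, 0, 0], [0, 0, -0.003], 255]
  ]
}}

```text
time: 24.55
position: [0.5056, -0.07, 0.0944]
tool_rot: [-3.106, -0.468, 0.001]
ft_force: [-1.8, 1.0, 2.1]
grip_width: 0.007
```

Run:
```python
from h import *
for i in range(5): report(); im=ctrl.get_image("scene")
```

```text
t 24.55 pos [ 0.5056 -0.07    0.0944] con [-0.0361 -0.11    0.0944] F [-1.8  1.   2.1] w 0.007
t 24.6 pos [ 0.5056 -0.07    0.0944] con [-0.0361 -0.1099  0.0944] F [-1.6  0.7  2. ] w 0.008
t 24.65 pos [ 0.5057 -0.07    0.0944] con [-0.0361 -0.11    0.0944] F [-0.6  1.2  1.8] w 0.001
t 24.7 pos [ 0.5056 -0.07    0.0943] con [-0.0362 -0.11    0.0943] F [-0.7  1.   1.5] w 0.007
t 24.75 pos [ 0.5057 -0.0701  0.0944] con [-0.0361 -0.11    0.0944] F [-1.5  0.6  1.5] w 0.006
```

Call:
{"op": "step_arm", "data": {
  "plan": [
    [[0, 0, 0], [0, 0, -0.005], 255],
    [[0, 0, 0], [0, 0, -0.02], 255],
    [[0, 0, 0], [0, 0, -0.06], 255],
    [[0, 0, 0], [0, 0, -0.1], 255],
    [[0, 0, 0], [0, 0.05, -0.12], 255],
    [[0, 0, 0], [0, 0.1, -0.12], 255],
    [[0, 0, 0], [0, 0.15, -0.12], 255],
    [[0, 0, 0], [0, 0.18, -0.12], 255],
    [[0, 0, 0], [0, 0.18, -0.12], 255],
    [[0, 0, 0], [0, 0.18, -0.12], 255]
  ]
}}

```text
time: 26.05
position: [0.5592, -0.2411, 0.2151]
tool_rot: [-3.106, -0.469, -0.001]
ft_force: [0.6, 0.6, -0.3]
grip_width: 0.004
```

Run:
```python
from h import *
report()
o=[]
for n in BOX:
    im=ctrl.get_image(n)[:,:,::-1].copy(); cv2.imwrite(f"pics/{n}16.png",im); o.append(draw(n,im,3,BOX[n],[.5236*4]))
cv2.imwrite("pics/end.png",cv2.resize(o[1],(675,480))); cv2.imwrite("pics/end_top.png",im if 0 else cv2.imread("pics/top16.png"))
```

```text
t 26.05 pos [ 0.5592 -0.2411  0.2151] con [-0.0363 -0.2892  0.2151] F [ 0.6  0.6 -0.3] w 0.004
```

View pics/end.png

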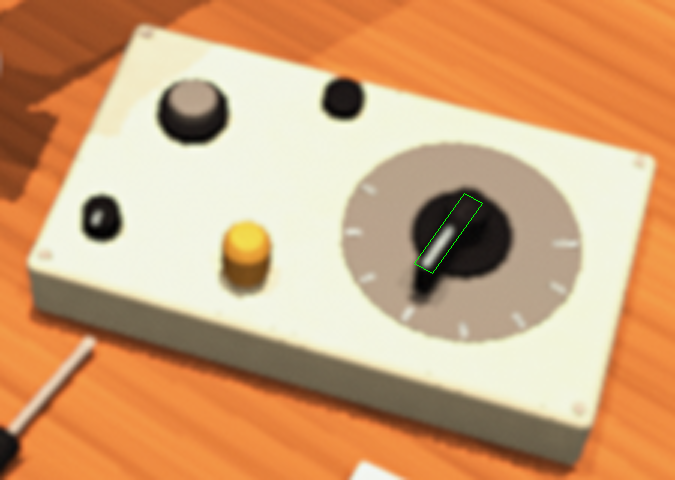

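View pics/end_top.png

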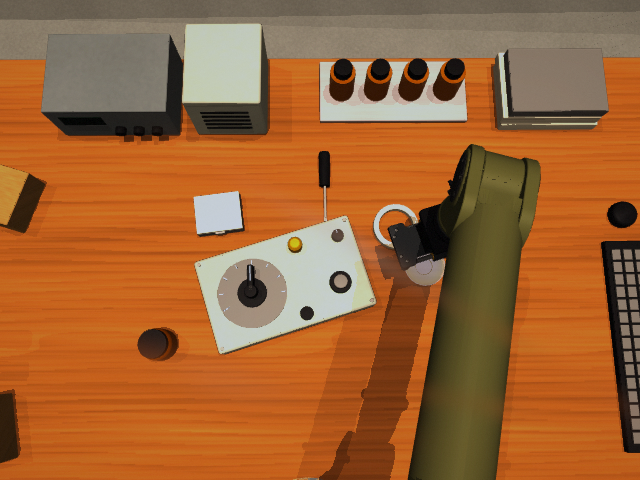

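The lever sits in the fifth position (at the q=120° outline), and the button is up, with its grey top back at crop (192,98). All bystanders are where they were at the start, and the arm is clear.

Run:
```python
from bench import ctrl
print(ctrl.close_job())
```

```text
the job is handed in; nothing more can be done
None
```

The job is done and handed in at about 26 s of the 67 s allowed; no verdict was reported.

**Selector:** It started in the eighth position. With the shut fingertips I swept it anticlockwise to the first position, and the picture there matched the expected lever outline. I then pushed it clockwise four clicks. Pictures confirmed the first, third and fourth clicks; the second and third were made in one stretch without stopping to look at the second. The forces I read while pushing the lever stayed at or below about 5 N.

**Button:** I pressed it only after seeing the lever at rest in the fifth position. It went down to a hard stop, where I read about 20 N. On the way up the spring force was still about 2.9 N about 1 mm above the stop and 1.8 N about 4 mm above it. That fits the full 6 mm of travel.

**One disagreement:** My picture estimate of the released button top, about 77 mm above the table, is some 5 mm lower than the contact forces imply, about 82 mm. I trusted the forces.

**Last pictures:** The lever is in the fifth position and the button is up. The trim knob and everything I could see look unmoved; the arm partly hid the tape and dish from above. The arm stands clear of everything, with the measured force near zero.

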